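# Gauge three rope sheaves and release the good one

### The job

Two of the three rope sheaves in the red hold tray have a bush crushed part-way down the bore: find the sound one by trying the 20 mm plug gauge (green bands) in them where they lie, feeling it in gently and never forcing it, until it goes fully home. Lower that sheave gently all the way down onto the spindle of the green stand, leave the crushed ones lying in the red tray, and stand the gauge back home in its own hole in the wooden block. Leave everything else as it is.

Things in the scene. Friction and masses are not known exactly. Their poses are not given: they have to be found in the camera images.
- gauge_grip (a point): Middle of the handle of the 20 mm plug gauge (green bands), which stands upright in the wooden block: round aluminium handle 24 mm in diameter and 65 mm long, below it a steel shoulder disc 34 mm in diameter, 5 mm thick, below that the steel plug. About 0.16 kg. This point is on the axis, 40 mm above the underside of the shoulder and 68 mm above the plug's tip; z points up the handle.
- gauge_shoulder (a point): Point on the gauge's axis at the underside of its shoulder. The plug below it is 20 mm in diameter and 28 mm long; its last 2 mm taper to 18.8 mm.
- gauge: The same gauge; origin at the underside of the shoulder, z up the handle.
- block_hole (a point): Mouth of the gauge's own hole (25 mm diameter, through) in the top of the fixed dark wooden block, 190 x 90 mm and 45 mm high. x is along the block: the two other gauges stand in its other holes 60 mm and 120 mm further along +x. The gauge's shoulder rests on the block's top.
- tray: Fixed red plastic hold tray, 180 x 340 mm (x, y); origin under its centre; floor 6 mm above the table, rim 14 mm above the table. The three sheaves lie in a row along its y, about 105 mm apart.
- sheave_a_center (a point): Centre of one rope sheave (grooved pulley wheel, dark nylon, steel side plates), loose, lying flat in the tray: 60 mm in diameter, 30 mm thick, about 0.2 kg. The point is on its axis (z), 15 mm above its underside. Across its bore sits a captive brass bush with a 22 mm hole, free to float sideways: its hole may stand up to 2.5 mm off-centre. These readings do not tell which bush is sound.
- sheave_b_center (a point): The second sheave, of the same make and size (see sheave_a_center).
- sheave_c_center (a point): The third sheave, of the same make and size (see sheave_a_center).
- sheave_c_top (a point): Centre of the upper face of the third sheave.
- sheave_a_top (a point): Centre of the upper face of the first sheave, where the gauge's shoulder comes to rest, 28 mm of plug inside, if the bush is sound. The bore's mouth here is 26 mm in diameter and 6 mm deep, then comes the bush. A plug tip stopped about 6 mm down has only met the top of an off-centre bush: feel sideways, the bush gives way.
- sheave_b_top (a point): Centre of the upper face of the second sheave. In a crushed bush, whichever sheaves have it, the hole narrows to 16 mm from about 15 mm below the upper face: there the plug's tip stops dead.
- sheave_a: First sheave; origin at the centre of its underside.
- sheave_b: Second sheave; origin at the centre of its underside.
- sheave_c: Third sheave; origin at the centre of its underside.
- stand: Fixed spindle stand: green base plate 110 x 110 mm, 10 mm thick, origin under its centre, with an upright steel spindle 20 mm in diameter in the middle, its top 55 mm above the table (the last 5 mm tapered to 13 mm). A sound sheave slides right down it onto the plate; a crushed one stops high up.
- stand_seat (a point): Point on the spindle's axis at the top of the green base plate, 45 mm below the spindle's tip.
- gauge_small_grip (a point): Bystander: a thinner plug gauge (yellow bands) with the same handle, in the block's middle hole; middle of its handle.
- gauge_large_grip (a point): Bystander: a thicker plug gauge (blue bands) with the same handle, in the block's far hole; middle of its handle.
- cup_mid (a point): Bystander: paper coffee cup with lid, 84 mm across, 119 mm high; its middle.
- ring_big_mid (a point): Bystander: steel lifting ring lying flat, 104 mm across, 14 mm thick; its middle.
- spanner_mid (a point): Bystander: spanner lying flat; its middle.
- cutters_mid (a point): Bystander: side cutters with a red and a blue handle, lying flat, about 120 mm long; their pivot.
Things that resemble listed ones, but are neither listed nor needed, are in the scene too. Leave any pink look-alike of the sheave_c alone.

How it is judged:
On the way:
1. the gauge stands fully home in a sheave lying in the tray: its shoulder down on the sheave's face (within 4 mm) (((z of gauge_shoulder in the frame of sheave_a_top between -0.004 and 0.004 m and horizontal distance between gauge_shoulder and sheave_a_top below 0.007 m) or (z of gauge_shoulder in the frame of sheave_b_top between -0.004 and 0.004 m and horizontal distance between gauge_shoulder and sheave_b_top below 0.007 m) or (z of gauge_shoulder in the frame of sheave_c_top between -0.004 and 0.004 m and horizontal distance between gauge_shoulder and sheave_c_top below 0.007 m))), for 0.2 s.
At the end, for the whole second after the job is handed in: The sheave that takes the gauge is all the way down on the stand's spindle (within 4 mm of the base plate, upright), the two crushed ones lie flat inside the red tray, the gauge stands upright home in its own hole of the block (shoulder within 5 mm of its top), all released and at rest (((horizontal distance between sheave_a_center and stand_seat below 0.008 m and z of sheave_a_center in the frame of stand_seat below 0.019 m and angle between each of sheave_a_center, sheave_b_center, sheave_c_center's own z axis and vertical below 0.1 rad and linear speed of each of sheave_a, sheave_b, sheave_c below 0.02 m/s and z of each of sheave_b_center, sheave_c_center in the frame of tray below 0.025 m and x of sheave_b_center in the frame of tray between -0.075 and 0.075 m and y of sheave_b_center in the frame of tray between -0.155 and 0.155 m and x of sheave_c_center in the frame of tray between -0.075 and 0.075 m and y of sheave_c_center in the frame of tray between -0.155 and 0.155 m) or (horizontal distance between sheave_b_center and stand_seat below 0.008 m and z of sheave_b_center in the frame of stand_seat below 0.019 m and angle between each of sheave_b_center, sheave_a_center, sheave_c_center's own z axis and vertical below 0.1 rad and linear speed of each of sheave_b, sheave_a, sheave_c below 0.02 m/s and z of each of sheave_a_center, sheave_c_center in the frame of tray below 0.025 m and x of sheave_a_center in the frame of tray between -0.075 and 0.075 m and y of sheave_a_center in the frame of tray between -0.155 and 0.155 m and x of sheave_c_center in the frame of tray between -0.075 and 0.075 m and y of sheave_c_center in the frame of tray between -0.155 and 0.155 m) or (horizontal distance between sheave_c_center and stand_seat below 0.008 m and z of sheave_c_center in the frame of stand_seat below 0.019 m and angle between each of sheave_c_center, sheave_a_center, sheave_b_center's own z axis and vertical below 0.1 rad and linear speed of each of sheave_c, sheave_a, sheave_b below 0.02 m/s and z of each of sheave_a_center, sheave_b_center in the frame of tray below 0.025 m and x of sheave_a_center in the frame of tray between -0.075 and 0.075 m and y of sheave_a_center in the frame of tray between -0.155 and 0.155 m and x of sheave_b_center in the frame of tray between -0.075 and 0.075 m and y of sheave_b_center in the frame of tray between -0.155 and 0.155 m)) and horizontal distance between gauge_shoulder and block_hole below 0.006 m and z of gauge_shoulder in the frame of block_hole below 0.005 m and angle between gauge_grip's own z axis and vertical below 0.1 rad and linear speed of gauge below 0.02 m/s); the robot touches nothing.
It fails at once if the gauge is forced: with the plug in or on a sheave's bore, that sheave is pressed on the tray with more than 35 N ((contact force between sheave_a and tray above 35 N and horizontal distance between gauge_shoulder and sheave_a_top below 0.025 m and z of gauge_shoulder in the frame of sheave_a_top below 0.035 m) or (contact force between sheave_b and tray above 35 N and horizontal distance between gauge_shoulder and sheave_b_top below 0.025 m and z of gauge_shoulder in the frame of sheave_b_top below 0.035 m) or (contact force between sheave_c and tray above 35 N and horizontal distance between gauge_shoulder and sheave_c_top below 0.025 m and z of gauge_shoulder in the frame of sheave_c_top below 0.035 m)).
It fails at once if a sheave is rammed or dropped on the stand with more than 40 N (contact force between any of sheave_a, sheave_b, sheave_c and stand above 40 N).
It fails at once if one of the other gauges, the cup, the ring, the spanner or the cutters is moved by more than 20 mm (distance of any of gauge_small_grip, gauge_large_grip, cup_mid, ring_big_mid, spanner_mid, cutters_mid from where it was at the start of the episode above 0.02 m).
It also fails if it takes over 72 s, if anything falls off the work surface, if the arm or the gripper's body presses on something with over 40 N, if the wrist force passes 120 N, or if a joint passes its speed limit or range.

### The arm

A 6-joint arm with a two-finger parallel gripper is mounted at the origin on the work surface. World frame = base frame: x ahead of the robot, y to its left, z up, the work surface at z = 0. Lengths are in m, angles in rad, forces in N, time in s.
With the tool pointing down it reaches from about 0.35 to 0.85 m from the base axis. Payload 8.1 kg.
Tool frame: the origin (TCP) lies midway between the tips of the shut fingers; the grasp point (between the pads) lies 19 mm behind it; z points along the fingers, y is the line along which they close (so a half turn about z gives the same grasp; the last joint's range is limited). The gripper opens to 93 mm and grips with 3 to 60 N. Pads are 15 mm wide; open, the fingers measure 128 mm over their backs; the gripper's body (75 mm by 188 mm) begins 65 mm behind the grasp point.
Start: joints at [-1.422, 0.13, 1.488, -0, 1.523, -0.085], TCP at [0.139, -0.584, 0.184] pointing down, gripper open.
Joint ranges: [-2.96, 2.96], [-0.89, 2.26], [0.02, 2.5], [-1.34, 4.48], [0, 2.73], [-2.66, 2.66]. Speed limits (rad/s): [2.39, 2.39, 2.79, 3.14, 3.14, 3.14].

### API

Orientations are given as a 3x3 rotation matrix whose columns are the frame's x, y, z axes.
In Python, from workcell import arm, imaging gives the robot as it stands. The module is installed in compiled form; this text tells all that it offers.
- The arm moves only by the shell command python3 -m crank 'ROWS'. ROWS is JSON, one flat list of numbers, 5 for each row, row after row: the finger opening in mm, from 0 to 93, then the shift along the tool's x, y, z normalised to -1 to 1, where 1 is 0.75 m, then the turn about the tool's z normalised to -1 to 1, where 1 is pi/2 rad. In form: [hand, tx, ty, tz, roll, hand, tx, ty, tz, roll, ...]. A call has 1 to 10 rows; each row is the pose to reach, as a shift and turn from the pose commanded when the call began, along the tool's axes at that moment; what a row does not reach only later rows make up. A row lasts 1/12 s, in which the tool goes at most 41.7 mm and 7.16 degrees, less where a joint would pass 70% of its speed; a pose out of reach is approached as far as the arm can. A call with a number of a shift or a turn outside -1 to 1 is refused whole. A call with a gripper value outside its range is refused whole. The fingers move at their own pace and stop on an object; the grip force is fixed at half the most. Time passes only in rows, so rows that repeat a pose let the fingers close. It gives the time, the measured TCP pose, the force, the opening and the grip force at its end, in the units of the state.
- arm.sense(): the state, without advancing time (a new reading comes with each control period).
- imaging.read_camera(name): name is "scene" or "side" or "wrist"; returns the picture (400x640x3 uint8, red, green, blue); there is no depth.
- imaging.get_calibration(name): a dict with "K" (3x3 intrinsics, pixels), "k1" (the pictures are not rectified: a ray, as slopes to the right and down, at radius r is drawn at 1 + k1 r^2 times it, then the intrinsics apply), "rvec" (rotation vector, rad) and "tvec" (3), from world to camera coordinates, as OpenCV has them; the wrist camera has in their place "hand_eye" (4x4, takes a point from camera to tool coordinates, whose origin is the TCP and whose axes are the flange's). Camera axes: x right, y down, z forward; pixel columns grow to the right and rows downward; lengths in m; the calibration is good to about 2 mm. A picture is of the moment at which its call begins: read the wrist's pose just before it. get_calibration takes no time and is no camera call.
- arm.close_job(): hands the job in; it is judged then, once.
Trained networks look in the newest picture that a camera, given by its name, has taken for a name from the list of things; names that differ only in an ending like _2 or _b are one class to them, and where a whole thing is asked for, a point or a joint stands for the part that bears it (a point fixed in the world has none). Each returns a list of dicts, best first, with "confidence" (0 to 1); they miss things now and then, are a little off and sometimes report something else, mostly with a low value. They report only what shows in the picture. A call takes as long as a camera call. They do not tell look-alikes from the thing itself.
- imaging.look_for(name, camera): "rect" ([left, top, right, bottom] in pixels, round what is visible of it).
- imaging.landmark_of(name, camera): "position" ([column, row] in pixels: a listed point, or the origin of a listed thing).
The state is a dict: "t": time; "qpos": joint angles; "qvel": joint speeds; "joint_efforts": joint torques, N m; "tcp_pos": TCP position; "ee_rot": TCP orientation; "contact_force": force on the tool from outside, world axes, zero at the start; "torque": the same for the moment, N m; "gripper_width": finger opening in m; "grasp_force": force on a finger pad.
Only numpy, scipy, OpenCV 4.12 (cv2) and the standard library are available. Lean on these libraries where they do the work, as an engineer would, in place of code of your own. Each camera call takes 0.05 s, during which the arm holds its last target. There are 200 camera calls.

## Working session

There is one attempt and no reset: what is moved stays moved. The work goes in short steps, Python scripts to look and compute and a shell command to move; the robot and the scene stay as the last step left them, time stands still between calls to the robot, and variables do not carry over. Pictures are saved under pics/ and viewed, at most 10 in all, crops included, and the job is handed in when it is done.

```bash
mkdir -p pics
cat > h.py <<'E'
import numpy as np, cv2
from workcell import arm, imaging
def cam(name, s=None):
    c=imaging.get_calibration(name); K=np.array(c["K"]); k1=c["k1"]
    if name=="wrist":
        s=s or arm.sense(); T=np.eye(4); T[:3,:3]=s["ee_rot"]; T[:3,3]=s["tcp_pos"]
        M=T@np.array(c["hand_eye"]); R=M[:3,:3]; C=M[:3,3]
    else:
        Rw=cv2.Rodrigues(np.array(c["rvec"],float))[0]; R=Rw.T; C=-R@np.array(c["tvec"],float).ravel()
    return K,k1,R,C
def ray(cm,p):
    K,k1,R,C=cm; d=np.array([(p[0]-K[0,2])/K[0,0],(p[1]-K[1,2])/K[1,1]]); u=d.copy()
    for _ in range(20): u=d/(1+k1*(u@u))
    v=R@np.array([u[0],u[1],1]); return C,v/np.linalg.norm(v)
def atz(cm,p,z):
    C,v=ray(cm,p); return C+v*(z-C[2])/v[2]
def tri(rs):
    A=sum(np.eye(3)-np.outer(v,v) for C,v in rs); b=sum((np.eye(3)-np.outer(v,v))@C for C,v in rs)
    x=np.linalg.solve(A,b); return x,[np.linalg.norm((np.eye(3)-np.outer(v,v))@(x-C)) for C,v in rs]
def proj(cm,X):
    K,k1,R,C=cm; q=R.T@(np.array(X)-C); u=q[:2]/q[2]; u=u*(1+k1*(u@u)); return K[:2,:2]@u+K[:2,2]
def snap(name,fn=None):
    s=arm.sense(); im=imaging.read_camera(name)
    if fn: cv2.imwrite(fn,im[:,:,::-1])
    return cam(name,s),im
E
python3 - <<'E'
from h import *
np.set_printoptions(precision=4,suppress=True)
s=arm.sense(); print(s["t"],s["tcp_pos"],s["ee_rot"],s["contact_force"])
names="gauge_grip gauge_shoulder block_hole tray sheave_a_center sheave_a_top stand_seat stand gauge_small_grip gauge_large_grip cup_mid ring_big_mid spanner_mid cutters_mid".split()
ims=[]
for c in ["scene","side"]:
    cm,im=snap(c,f"pics/{c}.png")
    print(c,cm[3])
    for n in names:
        print(n,[(np.round(d["position"]).astype(int).tolist(),round(d["confidence"],2)) for d in imaging.landmark_of(n,c)][:6])
E
```

```text
0.0 [ 0.1389 -0.5831  0.183 ] [[ 0.9728  0.2317 -0.0003]
 [ 0.2317 -0.9728  0.0018]
 [ 0.0001 -0.0018 -1.    ]] [0.1647 0.9666 0.4215]
scene [1.1442 0.3546 0.7364]
gauge_grip [([253, 134], 0.73), ([251, 121], 0.5)]
gauge_shoulder [([251, 135], 0.79), ([335, 209], 0.32)]
block_hole [([254, 133], 0.69)]
tray [([332, 214], 0.79)]
sheave_a_center [([367, 233], 0.85)]
sheave_a_top [([366, 228], 0.77)]
stand_seat [([472, 254], 0.62)]
stand [([471, 254], 0.83), ([338, 207], 0.24)]
gauge_small_grip [([230, 131], 0.66), ([392, 315], 0.43), ([254, 132], 0.29)]
gauge_large_grip [([216, 139], 0.65)]
cup_mid [([367, 238], 0.71), ([394, 315], 0.57), ([299, 193], 0.22)]
ring_big_mid [([226, 246], 0.87)]
spanner_mid [([297, 299], 0.59)]
cutters_mid [([196, 206], 0.71)]
side [ 0.2865 -0.6689  0.7448]
gauge_grip [([314, 343], 0.81)]
gauge_shoulder [([314, 353], 0.55), ([295, 221], 0.39)]
block_hole [([312, 354], 0.86), ([316, 352], 0.56)]
tray [([302, 225], 0.65)]
sheave_a_center [([296, 190], 0.56)]
sheave_a_top [([294, 178], 0.7), ([352, 334], 0.6), ([241, 147], 0.56), ([300, 214], 0.41)]
stand_seat [([242, 147], 0.97)]
stand []
gauge_small_grip []
gauge_large_grip [([385, 330], 0.93), ([239, 149], 0.32)]
cup_mid [([338, 125], 0.82), ([385, 327], 0.48)]
ring_big_mid [([419, 239], 0.89), ([312, 354], 0.63)]
spanner_mid [([336, 126], 0.75), ([376, 177], 0.62), ([314, 246], 0.2)]
cutters_mid [([435, 300], 0.94)]
```

View pics/scene.png

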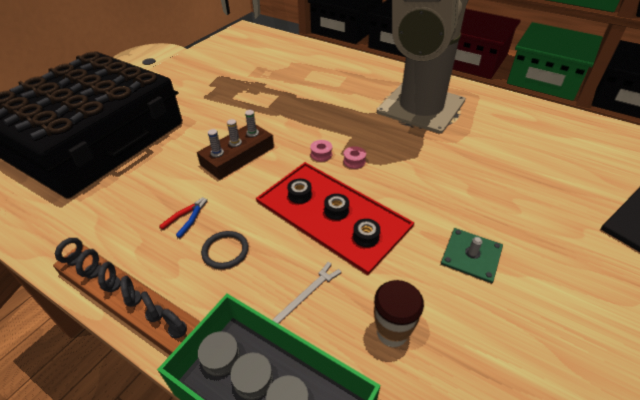

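View pics/side.png

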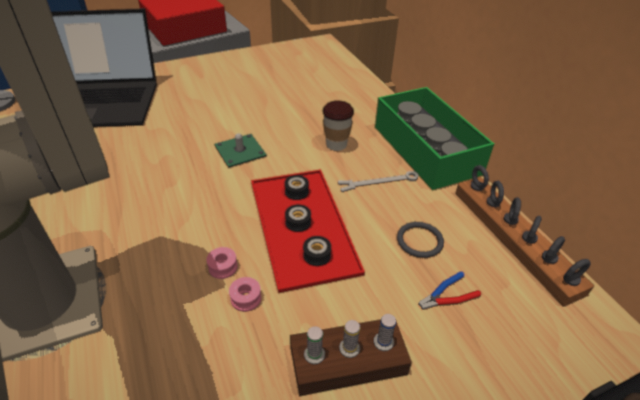

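Scene view: the three gauges are at (251,122), (233,131) and (214,141). The dark sheaves in the red tray are at (299,189), (337,206) and (367,232), and the stand is at (472,254). The pink look-alikes at (321,150) and (355,157) lie outside the tray. The side view agrees: gauge (314,343), sheaves (317,250), (298,217), (297,186), stand (241,148).

Run:
```python
from h import *
np.set_printoptions(precision=4,suppress=True)
S=cam("scene");D=cam("side")
for n,a,b in [("gaugetop",(251,114),(315,332)),("g2top",(232,124),(351,326)),("g3top",(213,133),(387,320)),("sh1",(299,186),(318,246)),("sh2",(337,203),(298,213)),("sh3",(367,229),(297,182)),("spindletip",(477,239),(239,136)),("stand",(471,254),(241,149)),("cup",(399,290),(338,108)),("ring",(226,249),(420,239)),("spanner",(305,296),(378,181)),("pink1",(321,148),(246,292)),("pink2",(355,155),(222,262))]:
    print(n,*tri([ray(S,a),ray(D,b)]))
s=arm.sense();cm,im=snap("wrist","pics/w0.png");print(cm[3],cm[2][:,2],cm[0][0,0])
for n in ["gauge_grip","gauge_shoulder","block_hole"]:
    print(n,[(np.round(d["position"]).astype(int).tolist(),round(d["confidence"],2)) for d in imaging.landmark_of(n,"wrist")][:6])
```

```text
gaugetop [ 0.4414 -0.3218  0.11  ] [np.float64(0.001598051453336665), np.float64(0.0015980514533366942)]
g2top [ 0.5002 -0.3347  0.1088] [np.float64(0.000563192439739873), np.float64(0.0005631924397397039)]
g3top [ 0.5576 -0.3479  0.1105] [np.float64(0.00025814699690376034), np.float64(0.000258146996903876)]
sh1 [ 0.5433 -0.1005  0.0364] [np.float64(0.0014969308747170267), np.float64(0.0014969308747169764)]
sh2 [0.542  0.0072 0.0339] [np.float64(0.0008834211446867199), np.float64(0.0008834211446868036)]
sh3 [0.5778 0.1051 0.0351] [np.float64(0.001070770807868825), np.float64(0.001070770807869163)]
spindletip [0.4969 0.3192 0.0517] [np.float64(0.0028832958797984057), np.float64(0.0028832958797982335)]
stand [0.4998 0.32   0.0065] [np.float64(0.0008410410497828641), np.float64(0.0008410410497828162)]
cup [0.7439 0.2447 0.1224] [np.float64(0.003934935126765886), np.float64(0.003934935126765881)]
ring [ 0.7692 -0.1426  0.0055] [np.float64(0.001618472468796543), np.float64(0.0016184724687962919)]
spanner [0.7777 0.0694 0.0034] [np.float64(0.004664589527747149), np.float64(0.0046645895277470555)]
pink1 [ 0.3746 -0.1444  0.0231] [np.float64(0.0018381074363104288), np.float64(0.0018381074363104774)]
pink2 [ 0.3507 -0.0519  0.0204] [np.float64(0.0027297305234732284), np.float64(0.0027297305234731716)]
[ 0.2184 -0.5655  0.3838] [-0.2825 -0.0674 -0.9569] 325.51040506931525
gauge_grip []
gauge_shoulder []
block_hole []
```

View pics/w0.png

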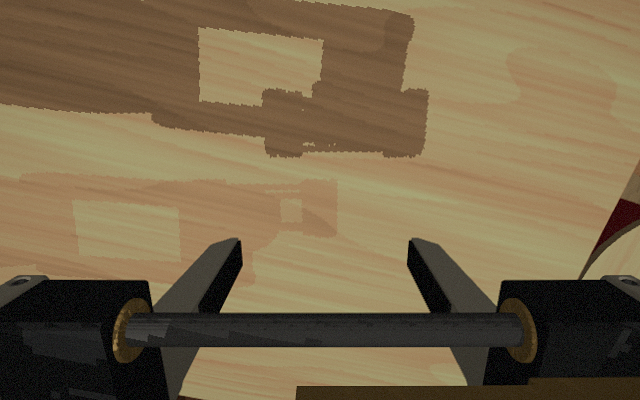

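The wrist camera sees only the table and my fingers from here, so I'll move above the gauge, aligned with the block, and look from there.

```bash
python3 -m crank '[93,0.1,-0.05,-0.05,0.1, 93,0.472,-0.245,-0.12,0.289, 93,0.472,-0.245,-0.12,0.289, 93,0.472,-0.245,-0.12,0.289, 93,0.472,-0.245,-0.12,0.289, 93,0.472,-0.245,-0.12,0.289, 93,0.472,-0.245,-0.12,0.289, 93,0.472,-0.245,-0.12,0.289, 93,0.472,-0.245,-0.12,0.289, 93,0.472,-0.245,-0.12,0.289]'
python3 -m crank '[93,0,0,0,0,93,0,0,0,0]'
python3 - <<'E'
from h import *
np.set_printoptions(precision=4,suppress=True)
s=arm.sense(); print(s["t"],s["tcp_pos"],s["ee_rot"])
cm,im=snap("wrist","pics/w1.png"); print(cm[3],cm[2][:,2])
for X in [(.5,-.33,.045),(.44,-.32,.11),(.44,-.32,.045)]: print(proj(cm,X))
for n in ["gauge_grip","gauge_shoulder","block_hole","gauge_small_grip"]:
    print(n,[(np.round(d["position"]).astype(int).tolist(),round(d["confidence"],2)) for d in imaging.landmark_of(n,"wrist")][:6])
E
```

```text
t: 2.53
tcp_pos: [0.4424, -0.321, 0.2749]
ee_rot: [[0.976, -0.218, 0.001], [-0.218, -0.976, -0.0], [0.001, 0.0, -1.0]]
contact_force: [-0.6, -0.6, -0.1]
gripper_width: 0.093
grasp_force: 0.0
t: 2.7
tcp_pos: [0.4423, -0.3217, 0.2746]
ee_rot: [[0.977, -0.215, 0.001], [-0.215, -0.977, -0.001], [0.001, 0.001, -1.0]]
contact_force: [0.6, 0.2, -1.0]
gripper_width: 0.0933
grasp_force: 0.0
2.7 [ 0.4423 -0.3217  0.2746] [[ 0.9767 -0.2145  0.0008]
 [-0.2145 -0.9767 -0.0008]
 [ 0.001   0.0006 -1.    ]]
[ 0.5218 -0.3396  0.4745] [-0.2828  0.0616 -0.9572]
[320.4873 120.5865]
[322.7422 178.1695]
[322.9468 167.2183]
gauge_grip [([327, 172], 0.98)]
gauge_shoulder [([327, 165], 0.58)]
block_hole [([326, 167], 0.94), ([140, 124], 0.66)]
gauge_small_grip [([326, 122], 0.79), ([329, 172], 0.56)]
```

View pics/w1.png

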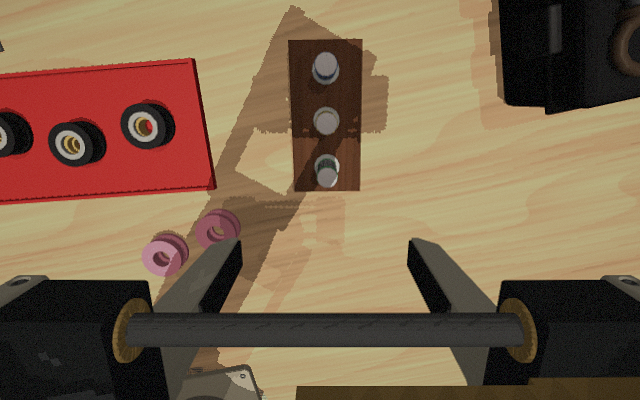

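Wrist view: the block is upright in the picture. Gauge 1, the green gauge, is the nearest at (327,172), then the small one at (326,122) and the large one at (326,67). Two tray sheaves are at (147,126) and (72,145), and the pinks are at (165,253) and (218,229). The nearest gauge is the hole-at-origin one, with the others further along +x, which matches the description. I'll survey the tray and stand from two places next.

```bash
cat > look.py <<'E'
from h import *
import sys
np.set_printoptions(precision=4,suppress=True)
s=arm.sense(); print(s["t"],s["tcp_pos"])
cm,im=snap("wrist",sys.argv[1])
for n in sys.argv[2:]:
    print(n,[(np.round(d["position"],1).tolist(),round(d["confidence"],2)) for d in imaging.landmark_of(n,"wrist")][:6])
np.savez(sys.argv[1]+".npz",K=cm[0],k1=cm[1],R=cm[2],C=cm[3])
E
python3 -m crank '[93,-0.017,-0.436,0,0,93,-0.017,-0.436,0,0,93,-0.017,-0.436,0,0,93,-0.017,-0.436,0,0,93,-0.017,-0.436,0,0,93,-0.017,-0.436,0,0,93,-0.017,-0.436,0,0,93,-0.017,-0.436,0,0,93,-0.017,-0.436,0,0,93,-0.017,-0.436,0,0]'
python3 look.py pics/w2.png sheave_a_top sheave_a_center stand_seat
python3 -m crank '[93,-0.04,-0.22,0,0,93,-0.04,-0.22,0,0,93,-0.04,-0.22,0,0,93,-0.04,-0.22,0,0,93,-0.04,-0.22,0,0,93,-0.04,-0.22,0,0]'
python3 look.py pics/w3.png sheave_a_top sheave_a_center stand_seat
python3 -c "
import cv2,numpy as np
a=cv2.imread('pics/w2.png')[:280];b=cv2.imread('pics/w3.png')[:280];cv2.imwrite('pics/w23.png',np.vstack([a,b]))"
```

```text
t: 3.78
tcp_pos: [0.4997, -0.0003, 0.2738]
ee_rot: [[0.976, -0.216, -0.0], [-0.216, -0.976, -0.0], [-0.0, 0.0, -1.0]]
contact_force: [0.4, -0.0, 0.3]
gripper_width: 0.093
grasp_force: 0.0
3.7833 [ 0.4997 -0.0003  0.2738]
sheave_a_top [([231.1, 121.6], 0.71)]
sheave_a_center [([237.4, 121.5], 0.85), ([385.7, 116.6], 0.16)]
stand_seat [([116.1, 210.0], 0.68), ([117.7, 206.0], 0.35)]
t: 4.48
tcp_pos: [0.5066, 0.1671, 0.2737]
ee_rot: [[0.976, -0.217, -0.001], [-0.217, -0.976, -0.0], [-0.0, 0.0, -1.0]]
contact_force: [0.2, 0.3, 0.3]
gripper_width: 0.093
grasp_force: 0.0
4.4833 [0.5066 0.1671 0.2737]
sheave_a_top [([355.5, 100.6], 0.97), ([516.4, 92.0], 0.44)]
sheave_a_center [([357.2, 99.7], 0.82), ([358.1, 98.0], 0.53), ([223.0, 185.8], 0.39)]
stand_seat [([220.2, 190.6], 0.76)]
```

View pics/w23.png

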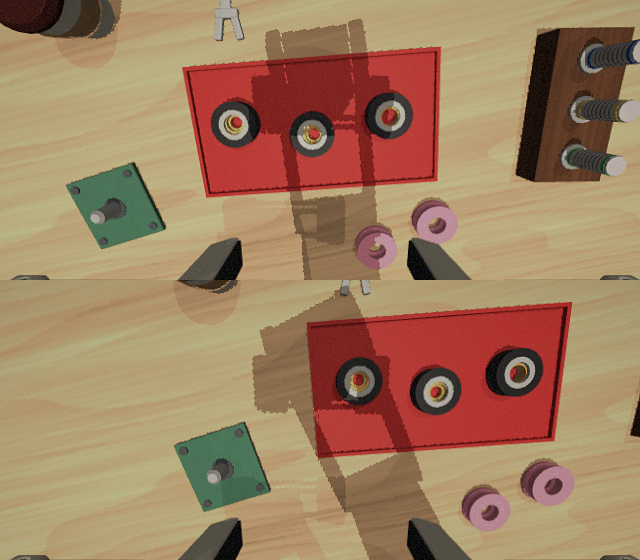

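Top half is w2, bottom half is w3. In w2 the sheaves are at (236,124), (313,133) and (389,116) and the stand spindle is around (105,215). The bore of the right-hand sheave (389,116) looks the most open. Next I'll get accurate centres from the white plates and triangulate.

```bash
cat > fit.py <<'E'
from h import *
np.set_printoptions(precision=4,suppress=True)
def ld(f):
    z=np.load(f+".npz"); return (z["K"],float(z["k1"]),z["R"],z["C"]),cv2.imread(f)
def plate(im,p,r=30):
    x,y=map(int,p); c=im[y-r:y+r,x-r:x+r]; hsv=cv2.cvtColor(c,cv2.COLOR_BGR2HSV)
    m=((hsv[...,1]<70)&(hsv[...,2]>95)).astype(np.uint8)
    m=cv2.morphologyEx(m,cv2.MORPH_OPEN,np.ones((2,2)))
    cs=max(cv2.findContours(m,cv2.RETR_EXTERNAL,cv2.CHAIN_APPROX_NONE)[0],key=cv2.contourArea)
    e=cv2.fitEllipse(cv2.convexHull(cs)); return np.array(e[0])+[x-r,y-r],e[1]
E
python3 - <<'E'
from fit import *
o2=dict(s1=(389,116),s2=(313,133),s3=(236,124)); o3=dict(s1=(516,92),s2=(437,111),s3=(358,101))
a,ia=ld("pics/w2.png");b,ib=ld("pics/w3.png")
S=cam("scene");iS=cv2.imread("pics/scene.png")
for k in o2:
    pa,ea=plate(ia,o2[k]);pb,eb=plate(ib,o3[k])
    print(k,pa,np.round(ea,1),pb,np.round(eb,1),tri([ray(a,pa),ray(b,pb)]),atz(a,pa,.036)[:2],atz(b,pb,.036)[:2])
for t,pa,pb in [("tip",(98,217),(214,198)),("base",(116,206),(222,188))]: print(t,tri([ray(a,pa),ray(b,pb)]))
# corners of stand base plate (w2, w3), top z=.01
C2=[(67,185),(136,163),(165,229),(100,248)];C3=[(175,163),(243,143),(270,208),(205,231)]
print("standC",np.mean([atz(a,p,.01) for p in C2],0),np.mean([atz(b,p,.01) for p in C3],0))
big=lambda i,x,y,r=36:cv2.resize(i[y-r:y+r,x-r:x+r],(260,260),interpolation=cv2.INTER_CUBIC)
top=np.hstack([big(ia,*o2[k]) for k in o2]); w1=cv2.imread("pics/w1.png")
bot=np.hstack([big(w1,327,172),big(ia,106,210),big(ib,218,193)])
cv2.imwrite("pics/crop.png",np.vstack([top,bot]))
E
```

```text
s1 [391.2374 116.7285] [29.  31.2] [520.3483  93.2392] [28.5 34.2] (array([ 0.5414, -0.1001,  0.0337]), [np.float64(4.90816623032009e-05), np.float64(4.90816623030795e-05)]) [ 0.5415 -0.0996] [ 0.5416 -0.0988]
s2 [312.6145 135.8853] [29.3 30. ] [438.9976 112.2459] [29.1 32.4] (array([0.54  , 0.0061, 0.0358]), [np.float64(0.00046424469875517503), np.float64(0.00046424469875531337)]) [0.5396 0.0061] [0.5405 0.0062]
s3 [234.0295 125.4939] [29.1 31.6] [359.9091 102.1788] [28.7 31. ] (array([0.5751, 0.1042, 0.035 ]), [np.float64(4.176936714198109e-05), np.float64(4.176936714196221e-05)]) [0.5751 0.104 ] [0.575  0.1043]
tip (array([0.4961, 0.3232, 0.0478]), [np.float64(0.000828116570028), np.float64(0.0008281165700280024)])
base (array([0.4983, 0.3254, 0.0019]), [np.float64(0.0004755988572814959), np.float64(0.00047559885728140335)])
standC [0.4978 0.3187 0.01  ] [0.4998 0.3203 0.01  ]
```

View pics/crop.png

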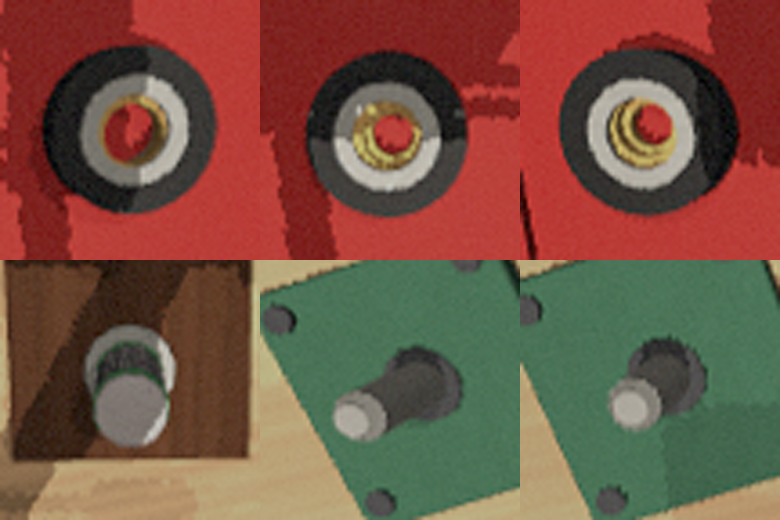

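The crop shows green bands on the nearest gauge (327,172). Sheave 1 has a wide clear bore, while the other two have a stepped, narrower hole, so I'll try sheave 1 first. Now to work out the gauge and stand positions.

Run:
```python
from fit import *
s=dict(tcp_pos=[.4423,-.3217,.2746],ee_rot=[[0.9767,-0.2145,0.0008],[-0.2145,-0.9767,-0.0008],[.001,.0006,-1]])
w=cam("wrist",s); a,ia=ld("pics/w2.png");b,ib=ld("pics/w3.png"); S=cam("scene")
print("gauge top",atz(w,(327,177.3),.115), "shoulder", atz(w,(327,165.5),.05), "tri", tri([ray(w,(327,177.3)),ray(S,(251,114))]))
print("gauge in w2 top",tri([ray(w,(327,177.3)),ray(a,(616,164))]))
print("tip",atz(a,(96.6,217.2),.055),atz(b,(213.6,198),.055),"collar",atz(a,(115.7,208.6),.01),atz(b,(222.7,189.1),.01))
# roll to go: gauge
t=arm.sense();R=np.array(t["ee_rot"]);g=atz(w,(327,177.3),.115)
print(t["tcp_pos"],R.T@(np.array([g[0],g[1],.25])-t["tcp_pos"])/.75)
```

```text
gauge top [ 0.4411 -0.3252  0.115 ] shoulder [ 0.442 -0.326  0.05 ] tri (array([ 0.4384, -0.3242,  0.1076]), [np.float64(0.0012210112672083001), np.float64(0.0012210112672081108)])
gauge in w2 top (array([ 0.4416, -0.3253,  0.1129]), [np.float64(0.0010199929678807135), np.float64(0.0010199929678806614)])
tip [0.4985 0.3192 0.055 ] [0.4969 0.3209 0.055 ] collar [0.4964 0.3215 0.01  ] [0.4975 0.3219 0.01  ]
[0.5069 0.1646 0.2741] [0.0587 0.6563 0.0324]
```

```bash
python3 -m crank '[93,0.05,0.5,0.05,0,93,0.05,0.5,0.05,0,93,0.05,0.5,0.05,0,93,0.05,0.5,0.05,0,93,0.05,0.5,0.05,0,93,0.05,0.5,0.05,0,93,0.05,0.5,0.05,0,93,0.05,0.5,0.05,0,93,0.05,0.5,0.05,0,93,0.05,0.5,0.05,0]' | head -2
python3 -m crank '[93,0.0087,0.1563,0.05,0,93,0.0087,0.1563,0.05,0,93,0.0087,0.1563,0.05,0,93,0.0087,0.1563,0.05,0,93,0.0087,0.1563,0.05,0]'
python3 - <<'E'
from fit import *
t=arm.sense();R=np.array(t["ee_rot"]);print(R.T@(np.array([.4415,-.3253,.066])-t["tcp_pos"])/.75)
E
```

```text
t: 5.52
tcp_pos: [0.4583, -0.2149, 0.2356]
t: 5.93
tcp_pos: [0.4398, -0.3254, 0.1978]
ee_rot: [[0.975, -0.224, -0.002], [-0.224, -0.975, 0.002], [-0.002, -0.001, -1.0]]
contact_force: [0.3, 0.1, -0.7]
gripper_width: 0.0932
grasp_force: 0.0
[ 0.0026 -0.0005  0.1757]
```

```bash
python3 -m crank '[93,0.0026,0,0.05,0,93,0.0026,0,0.1,0,93,0.0026,0,0.15,0,93,0.0026,0,0.1757,0,93,0.0026,0,0.1757,0,60,0.0026,0,0.1757,0,30,0.0026,0,0.1757,0,10,0.0026,0,0.1757,0,10,0.0026,0,0.1757,0,10,0.0026,0,0.1757,0]'
python3 -m crank '[10,0,0,0,0,10,0,0,0,0,10,0,0,0,0,10,0,0,0,0]'; python3 look.py pics/g1.png gauge_grip gauge_shoulder
```

```text
t: 6.77
tcp_pos: [0.445, -0.3247, 0.0692]
ee_rot: [[0.976, -0.218, 0.002], [-0.218, -0.976, -0.002], [0.003, 0.001, -1.0]]
contact_force: [0.6, -0.6, 0.0]
gripper_width: 0.0645
grasp_force: 0.0
t: 7.1
tcp_pos: [0.4439, -0.3238, 0.0673]
ee_rot: [[0.976, -0.218, -0.0], [-0.218, -0.976, 0.0], [-0.0, -0.0, -1.0]]
contact_force: [0.7, -0.7, -0.4]
gripper_width: 0.0374
grasp_force: 0.0
7.1 [ 0.4439 -0.3238  0.0673]
gauge_grip [([326.0, 246.4], 0.93)]
gauge_shoulder [([325.7, 222.6], 0.76)]
```

```bash
python3 -m crank '[10,0,0,0,0,10,0,0,0,0,10,0,0,0,0,10,0,0,0,0]'; python3 -m crank '[10,0,0,-0.02,0,10,0,0,-0.04,0,10,0,0,-0.08,0,10,0,0,-0.12,0,10,0,0,-0.12,0,10,0,0,-0.12,0]'
python3 - <<'E'
from fit import *
for i in range(3):
    t=arm.sense(); print(t["tcp_pos"],t["gripper_width"],t["grasp_force"],t["contact_force"]); snap("wrist")
R=np.array(t["ee_rot"]);print(R.T@(np.array([.5415,-.0998,.16])-t["tcp_pos"])/.75)
E
```

```text
t: 7.58
tcp_pos: [0.4438, -0.3238, 0.0672]
ee_rot: [[0.976, -0.218, -0.0], [-0.218, -0.976, 0.0], [-0.0, -0.0, -1.0]]
contact_force: [-0.2, -0.2, -0.6]
gripper_width: 0.023
grasp_force: 30.0
t: 8.08
tcp_pos: [0.4452, -0.3249, 0.1596]
ee_rot: [[0.976, -0.218, 0.003], [-0.218, -0.976, -0.003], [0.004, 0.002, -1.0]]
contact_force: [-0.7, 0.1, -2.0]
gripper_width: 0.023
grasp_force: 30.0
[ 0.4452 -0.3249  0.1596] 0.02304477783891517 29.973298609256744 [-0.7007  0.0572 -1.9773]
[ 0.4442 -0.324   0.1575] 0.02292843375541778 29.9731582403183 [ 0.3215 -0.6368 -1.6352]
[ 0.4435 -0.3234  0.1562] 0.02298886111608864 29.973271787166595 [-0.6604  0.3027 -1.5439]
[ 0.0624 -0.3194 -0.0049]
```

```bash
python3 -m crank '[10,0.0624,-0.3194,0,0,10,0.0624,-0.3194,0,0,10,0.0624,-0.3194,0,0,10,0.0624,-0.3194,0,0,10,0.0624,-0.3194,0,0,10,0.0624,-0.3194,0,0,10,0.0624,-0.3194,0.04,0,10,0.0624,-0.3194,0.04,0,10,0.0624,-0.3194,0.04,0,10,0.0624,-0.3194,0.04,0]'
python3 -m crank '[10,0,0,0,0,10,0,0,0,0]' | head -2;  python3 look.py pics/w4.png gauge_grip gauge_shoulder sheave_a_top
python3 - <<'E'
import cv2
i=cv2.imread('pics/w4.png'); cv2.imwrite('pics/w4c.png',cv2.resize(i[100:300,230:430],(600,600),interpolation=cv2.INTER_CUBIC))
E
```

```text
t: 9.07
tcp_pos: [0.5409, -0.1008, 0.1266]
ee_rot: [[0.976, -0.219, -0.002], [-0.219, -0.976, 0.0], [-0.002, 0.0, -1.0]]
contact_force: [-0.3, -0.1, -0.8]
gripper_width: 0.0232
grasp_force: 30.0
t: 9.23
tcp_pos: [0.5423, -0.1015, 0.1284]
9.2333 [ 0.5423 -0.1015  0.1284]
gauge_grip [([326.2, 248.5], 0.73)]
gauge_shoulder [([325.9, 222.5], 0.89)]
sheave_a_top [([102.3, 204.9], 0.62)]
```

View pics/w4c.png

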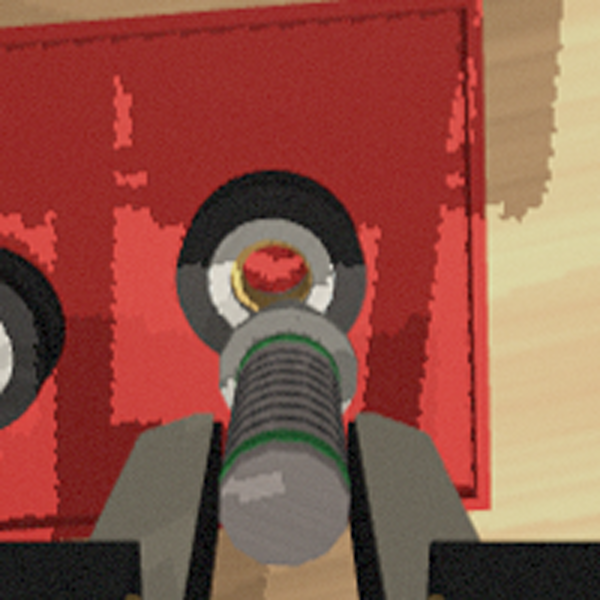

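The crop shows the gauge hanging upright in the fingers, with its shoulder centred near full-image pixel (326,223), and the open bore of sheave 1 just ahead at (321,193).

Run:
```python
from fit import *
a,im=ld("pics/w4.png"); t=arm.sense(); z=.1284
R=np.array(t["ee_rot"]);P=np.array([.5423,-.1015,z])
for n,p,h in [("sh_top",(326.2,224),z-.0173),("sh_under",(326,222.5),z-.0223),("handle top",(325,267.7),z+.0477),("sheave",(320.5,192.7),.036)]:
    X=atz(a,p,h); print(n,X,"tool mm",(R.T@(X-P)*1000))
```

```text
sh_top [ 0.5399 -0.103   0.1111] tool mm [-2.0797  1.9655 17.2981]
sh_under [ 0.5391 -0.1027  0.1061] tool mm [-2.8386  1.8481 22.2973]
handle top [ 0.5407 -0.1021  0.1761] tool mm [ -1.3855   0.9844 -47.7013]
sheave [ 0.5432 -0.0987  0.036 ] tool mm [ 0.149  -2.9388 92.4   ]
```

```bash
python3 -m crank '[10,0.0025,-0.0055,0.02,0,10,0.0025,-0.0055,0.045,0,10,0.0025,-0.0055,0.045,0,10,0.0025,-0.0055,0.045,0,10,0.0025,-0.0055,0.045,0]' | grep -E "t:|pos|force"
python3 look.py pics/w5.png gauge_shoulder sheave_a_top
python3 - <<'E'
import cv2
i=cv2.imread('pics/w5.png'); cv2.imwrite('pics/w5c.png',cv2.resize(i[140:290,240:410],(680,600),interpolation=cv2.INTER_CUBIC))
E
```

```text
t: 9.85
tcp_pos: [0.5449, -0.0969, 0.0944]
ee_rot: [[0.976, -0.219, 0.0], [-0.219, -0.976, -0.0], [0.0, 0.0, -1.0]]
contact_force: [-0.8, 0.0, -0.5]
grasp_force: 30.0
9.85 [ 0.5449 -0.0969  0.0944]
gauge_shoulder [([324.2, 222.6], 0.67)]
sheave_a_top [([80.6, 214.9], 0.9)]
```

View pics/w5c.png

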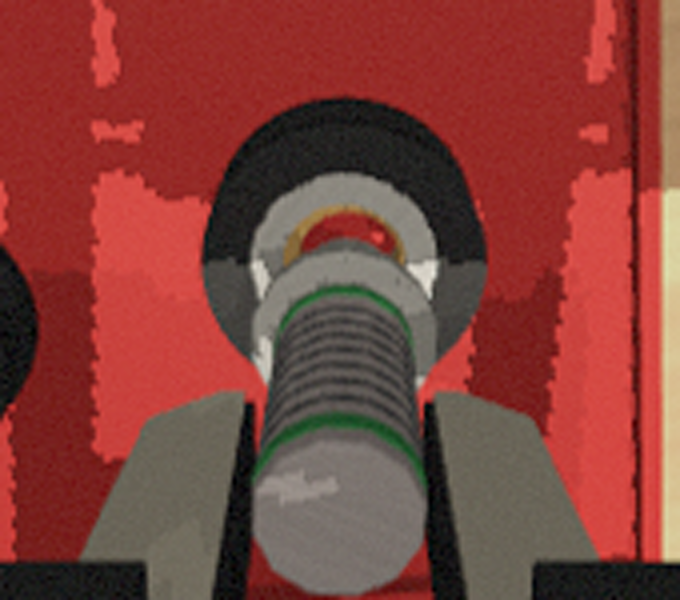

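Run:
```python
from fit import *
a,im=ld("pics/w5.png"); t=arm.sense(); P=np.array([.5449,-.0969,.0944]); z=P[2]
R=np.array(t["ee_rot"])
K,k1,Rc,C=a
# project full circles and fit to observed top/left/right extents
def circ(x,y,h,r):
    pts=[proj(a,P+R@np.array([x+r*np.cos(q),y+r*np.sin(q),h])) for q in np.linspace(0,6.28,73)]; p=np.array(pts); return p.min(0),p.max(0)
from scipy.optimize import least_squares
for n,h,l,r_,tp in [("shoulder",.0173,252,437,250),("sheave plate",z-.036,250,437,172),("sheave outer",z-.036+.002,203,488,98)]:
    L,Rr,T=l/4+240,r_/4+240,tp/4+140
    f=lambda v:(lambda b:[b[0][0]-L,b[1][0]-Rr,b[0][1]-T])(circ(v[0],v[1],h,v[2]))
    s=least_squares(f,[0,0,.02]); print(n,s.x*1000)
print(t["tcp_pos"],t["contact_force"])
```

```text
shoulder [-2.5391  1.8645 16.4952]
sheave plate [-1.7465  1.8622 19.4792]
sheave outer [ 2.8767  2.2797 29.7511]
[ 0.5455 -0.097   0.0949] [-0.3616  0.6872 -2.6981]
```

The plug is centred across the bore and sits 0.8 mm short along tool x. I'll feel it down in small steps.

```bash
python3 -m crank '[10,0.001,0,0.005,0,10,0.001,0,0.01,0,10,0.001,0,0.013,0,10,0.001,0,0.016,0,10,0.001,0,0.016,0]' | grep -E "t:|pos|force"
python3 -m crank '[10,0,0,0.002,0,10,0,0,0.004,0,10,0,0,0.004,0]' | grep -E "t:|pos|force"
```

```text
t: 10.42
tcp_pos: [0.5448, -0.0967, 0.0806]
ee_rot: [[0.976, -0.218, -0.001], [-0.218, -0.976, 0.0], [-0.001, -0.0, -1.0]]
contact_force: [0.2, 0.4, -2.5]
grasp_force: 30.0
t: 10.67
tcp_pos: [0.5452, -0.0968, 0.0782]
ee_rot: [[0.976, -0.218, -0.0], [-0.218, -0.976, 0.0], [-0.0, -0.0, -1.0]]
contact_force: [0.3, -0.1, -1.3]
grasp_force: 30.0
```

```bash
python3 -m crank '[10,0,0,0.002,0,10,0,0,0.004,0,10,0,0,0.005,0,10,0,0,0.005,0]' | grep -E "t:|pos|force"
python3 -m crank '[10,0,0,0.002,0,10,0,0,0.004,0,10,0,0,0.004,0]' | grep -E "t:|pos|force"
```

```text
t: 11.0
tcp_pos: [0.5452, -0.0968, 0.0745]
ee_rot: [[0.976, -0.218, -0.0], [-0.218, -0.976, 0.0], [-0.0, -0.0, -1.0]]
contact_force: [-0.6, 0.3, -1.9]
grasp_force: 30.0
t: 11.25
tcp_pos: [0.5451, -0.0968, 0.0714]
ee_rot: [[0.976, -0.218, -0.0], [-0.218, -0.976, 0.0], [-0.001, -0.0, -1.0]]
contact_force: [-0.5, -0.8, -2.3]
grasp_force: 30.0
```

```bash
python3 -m crank '[10,0,0,0.002,0,10,0,0,0.002,0]' | grep -E "t:|pos|t_force"
python3 -m crank '[10,0,0,0.002,0,10,0,0,0.002,0]' | grep -E "t:|pos|t_force"
python3 -m crank '[10,0,0,0.002,0,10,0,0,0.002,0]' | grep -E "t:|pos|t_force"
```

```text
t: 11.42
tcp_pos: [0.5452, -0.0968, 0.0699]
ee_rot: [[0.976, -0.218, -0.0], [-0.218, -0.976, 0.0], [-0.0, -0.0, -1.0]]
contact_force: [0.2, -0.3, -1.4]
t: 11.58
tcp_pos: [0.5452, -0.0968, 0.0685]
ee_rot: [[0.976, -0.218, -0.0], [-0.218, -0.976, 0.0], [-0.0, -0.0, -1.0]]
contact_force: [0.1, -0.1, -1.6]
t: 11.75
tcp_pos: [0.5452, -0.0968, 0.067]
ee_rot: [[0.976, -0.218, -0.0], [-0.218, -0.976, 0.0], [-0.0, -0.0, -1.0]]
contact_force: [-0.4, -0.2, -2.1]
```

At 19 mm down with no resistance, the bush is sound. I'll go on until the shoulder seats.

```bash
python3 -m crank '[10,0,0,0.003,0,10,0,0,0.006,0,10,0,0,0.008,0,10,0,0,0.008,0]' | grep -E "t:|pos|t_force"
python3 -m crank '[10,0,0,0.001,0,10,0,0,0.002,0,10,0,0,0.002,0]' | grep -E "t:|pos|t_force"
python3 -m crank '[10,0,0,0.001,0,10,0,0,0.001,0]' | grep -E "t:|pos|t_force"
```

```text
t: 12.08
tcp_pos: [0.545, -0.0967, 0.0606]
ee_rot: [[0.976, -0.218, -0.001], [-0.218, -0.976, 0.0], [-0.001, -0.0, -1.0]]
contact_force: [-0.6, 0.4, -1.8]
t: 12.33
tcp_pos: [0.5453, -0.0968, 0.0597]
ee_rot: [[0.976, -0.218, -0.0], [-0.218, -0.976, 0.0], [-0.0, -0.0, -1.0]]
contact_force: [-0.7, -0.0, -1.6]
t: 12.5
tcp_pos: [0.5453, -0.0968, 0.0589]
ee_rot: [[0.976, -0.218, -0.0], [-0.218, -0.976, 0.0], [-0.0, -0.0, -1.0]]
contact_force: [0.3, -1.0, -2.6]
```

```bash
python3 -m crank '[10,0,0,0.001,0,10,0,0,0.001,0]' | grep -E "t:|pos|t_force"
python3 -m crank '[10,0,0,0.0005,0,10,0,0,0.0005,0]' | grep -E "t:|pos|t_force"
python3 -m crank '[10,0,0,0.0005,0,10,0,0,0.0005,0,10,0,0,0.0005,0]' | grep -E "t:|pos|t_force"
```

```text
t: 12.67
tcp_pos: [0.5455, -0.0969, 0.0583]
ee_rot: [[0.976, -0.218, 0.0], [-0.218, -0.976, -0.0], [0.0, 0.0, -1.0]]
contact_force: [1.2, -0.1, -1.5]
t: 12.83
tcp_pos: [0.5456, -0.0969, 0.0582]
ee_rot: [[0.976, -0.218, 0.001], [-0.218, -0.976, -0.0], [0.001, 0.0, -1.0]]
contact_force: [-1.0, 0.4, 0.5]
t: 13.08
tcp_pos: [0.5458, -0.097, 0.0582]
ee_rot: [[0.976, -0.218, 0.001], [-0.218, -0.976, -0.0], [0.001, 0.0, -1.0]]
contact_force: [-1.2, -0.4, 5.1]
```

It's fully home: the shoulder is seated at TCP z 0.058, with 5 N of support felt. Next I'll lift it straight out and take it back to its hole.

```bash
python3 -m crank '[10,0,0,-0.01,0,10,0,0,-0.03,0,10,0,0,-0.07,0,10,0,0,-0.12,0,10,0,0,-0.136,0,10,0,0,-0.136,0,10,0,0,-0.136,0]' | grep -E "t:|pos|t_force"
python3 -m crank '[10,-0.0663,0.3249,0,0,10,-0.0663,0.3249,0,0,10,-0.0663,0.3249,0,0,10,-0.0663,0.3249,0,0,10,-0.0663,0.3249,0,0,10,-0.0663,0.3249,0,0,10,-0.0663,0.3249,0,0,10,-0.0663,0.3249,0.03,0,10,-0.0663,0.3249,0.03,0,10,-0.0663,0.3249,0.03,0]' | grep -E "t:|pos|t_force"
python3 -m crank '[10,0,0,0,0,10,0,0,0,0,10,0,0,0,0]' >/dev/null
python3 - <<'E'
from fit import *
t=arm.sense();R=np.array(t["ee_rot"]);print(t["tcp_pos"],R.T@(np.array([.4438,-.3238,.0673])-t["tcp_pos"])/.75)
E
```

```text
t: 13.67
tcp_pos: [0.5457, -0.0969, 0.1595]
ee_rot: [[0.976, -0.218, 0.001], [-0.218, -0.976, -0.0], [0.001, 0.0, -1.0]]
contact_force: [0.0, 0.6, -2.3]
t: 14.5
tcp_pos: [0.4415, -0.3218, 0.1333]
ee_rot: [[0.976, -0.219, -0.005], [-0.219, -0.976, 0.005], [-0.006, -0.004, -1.0]]
contact_force: [0.3, -0.6, -1.1]
[ 0.4443 -0.3235  0.1377] [-0.0006  0.0005  0.0939]
```

```bash
python3 -m crank '[10,-0.0006,0.0005,0.03,0,10,-0.0006,0.0005,0.05,0,10,-0.0006,0.0005,0.05,0,10,-0.0006,0.0005,0.05,0]' | grep -E "t:|pos|t_force"
python3 -m crank '[10,0,0,0.005,0,10,0,0,0.01,0,10,0,0,0.013,0,10,0,0,0.013,0]' | grep -E "t:|pos|t_force"
python3 -m crank '[10,0,0,0.004,0,10,0,0,0.008,0,10,0,0,0.01,0,10,0,0,0.01,0]' | grep -E "t:|pos|t_force"
```

```text
t: 15.08
tcp_pos: [0.4429, -0.3234, 0.0993]
ee_rot: [[0.976, -0.218, -0.001], [-0.218, -0.976, 0.001], [-0.001, -0.001, -1.0]]
contact_force: [0.1, -0.1, -1.3]
t: 15.42
tcp_pos: [0.4431, -0.324, 0.0897]
ee_rot: [[0.976, -0.218, 0.0], [-0.218, -0.976, 0.0], [-0.0, -0.0, -1.0]]
contact_force: [-0.2, 1.2, -1.9]
t: 15.75
tcp_pos: [0.4428, -0.3238, 0.0817]
ee_rot: [[0.976, -0.218, -0.001], [-0.218, -0.976, 0.001], [-0.001, -0.0, -1.0]]
contact_force: [-0.2, -0.8, -2.2]
```

In the hole; down to the shoulder.

```bash
python3 -m crank '[10,0,0,0.005,0,10,0,0,0.01,0,10,0,0,0.015,0,10,0,0,0.017,0,10,0,0,0.017,0]' | grep -E "t:|pos|t_force"
python3 -m crank '[10,0,0,0.001,0,10,0,0,0.002,0,10,0,0,0.002,0]' | grep -E "t:|pos|t_force"
```

```text
t: 16.17
tcp_pos: [0.4427, -0.3237, 0.0687]
ee_rot: [[0.976, -0.218, -0.001], [-0.218, -0.976, 0.001], [-0.001, -0.001, -1.0]]
contact_force: [0.4, 0.4, -2.1]
t: 16.42
tcp_pos: [0.4431, -0.3241, 0.068]
ee_rot: [[0.976, -0.218, 0.0], [-0.218, -0.976, -0.0], [0.0, 0.0, -1.0]]
contact_force: [0.6, 0.1, -1.4]
```

```bash
python3 -m crank '[10,0,0,0.001,0,10,0,0,0.001,0,60,0,0,0.001,0,93,0,0,0.001,0,93,0,0,0.001,0,93,0,0,0.001,0,93,0,0,0.001,0,93,0,0,0.001,0,93,0,0,0.001,0,93,0,0,0.001,0]'| grep -E "t:|pos|force|width"
python3 -m crank '[93,0,0,-0.02,0,93,0,0,-0.07,0,93,0,0,-0.12,0,93,0,0,-0.17,0,93,0,0,-0.17,0]'| grep -E "t:|pos|force|width"
python3 look.py pics/w6.png gauge_grip gauge_shoulder block_hole
python3 - <<'E'
from fit import *
t=arm.sense();R=np.array(t["ee_rot"]);print(R.T@(np.array([.5435,-.098,.15])-t["tcp_pos"])/.75)
a,_=ld("pics/w6.png")
E
```

```text
t: 17.25
tcp_pos: [0.4431, -0.3241, 0.0673]
ee_rot: [[0.976, -0.218, 0.0], [-0.218, -0.976, -0.0], [0.0, 0.0, -1.0]]
contact_force: [0.1, -1.1, -0.1]
gripper_width: 0.0719
grasp_force: 0.0
t: 17.67
tcp_pos: [0.4465, -0.3269, 0.2042]
ee_rot: [[0.976, -0.218, 0.01], [-0.218, -0.976, -0.009], [0.012, 0.006, -1.0]]
contact_force: [1.3, -0.9, 1.8]
gripper_width: 0.0925
grasp_force: 0.0
17.6667 [ 0.4465 -0.3269  0.2042]
gauge_grip [([326.3, 196.7], 0.9), ([29.5, 160.7], 0.49)]
gauge_shoulder [([324.3, 185.6], 0.61), ([317.6, 62.7], 0.27)]
block_hole [([319.8, 184.5], 0.63)]
[ 0.0655 -0.3229  0.0583]
```

```bash
python3 -m crank '[93,0.0655,-0.3229,0.01,-0.667,93,0.0655,-0.3229,0.01,-0.667,93,0.0655,-0.3229,0.01,-0.667,93,0.0655,-0.3229,0.01,-0.667,93,0.0655,-0.3229,0.01,-0.667,93,0.0655,-0.3229,0.055,-0.667,93,0.0655,-0.3229,0.055,-0.667,93,0.0655,-0.3229,0.055,-0.667,93,0.0655,-0.3229,0.055,-0.667,93,0.0655,-0.3229,0.055,-0.667]'>/dev/null
python3 -m crank '[93,0,0,0,0,93,0,0,0,0,93,0,0,0,0]'>/dev/null
python3 look.py pics/w7.png sheave_a_top
python3 - <<'E'
from fit import *
from scipy.optimize import least_squares
a,im=ld("pics/w7.png"); t=arm.sense();R=np.array(t["ee_rot"]);P=np.array(t["tcp_pos"]);print(P,R[:,0])
g=proj(a,(.5435,-.098,.036)); print(g)
p,e=plate(im,g,40); X=atz(a,p,.036); print(p,e,X,"tool mm",R.T@(X-P)*1000)
x,y=map(int,p); cv2.imwrite("pics/w7c.png",im[:,:])
E
```

```text
18.95 [ 0.5436 -0.0986  0.1531]
sheave_a_top []
[ 0.5438 -0.0987  0.1534] [ 0.6777  0.7354 -0.    ]
[323.0183 185.0124]
[323.6685 186.3628] (36.857601165771484, 37.71103286743164) [ 0.543  -0.0995  0.036 ] tool mm [ -1.1173  -0.064  117.4477]
```

View pics/w7c.png

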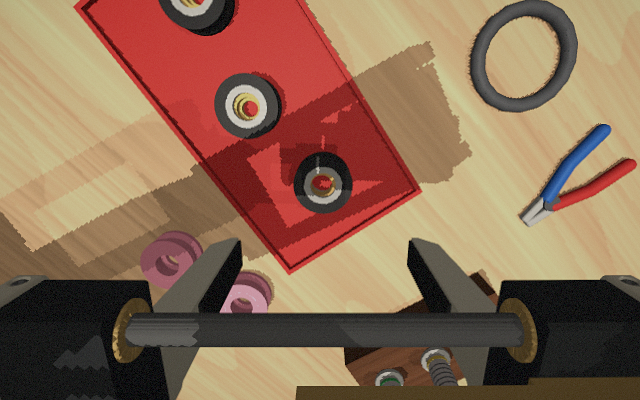

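The picture shows the sound sheave at (323,185), with room for both fingers inside the tray. I'll descend and grasp it.

```bash
python3 -m crank '[93,-0.0013,-0.002,0.05,0,93,-0.0013,-0.002,0.1,0,93,-0.0013,-0.002,0.14,0,93,-0.0013,-0.002,0.17,0,93,-0.0013,-0.002,0.185,0,93,-0.0013,-0.002,0.189,0,93,-0.0013,-0.002,0.189,0,93,-0.0013,-0.002,0.189,0]'| grep -E "t:|pos|force|width"
python3 -m crank '[50,0,0,0,0,50,0,0,0,0,50,0,0,0,0,50,0,0,0,0,50,0,0,0,0,50,0,0,0,0,50,0,0,0,0,50,0,0,0,0]'| grep -E "t:|pos|force|width"
```

```text
t: 19.72
tcp_pos: [0.5435, -0.0985, 0.0135]
ee_rot: [[0.677, 0.736, 0.002], [0.736, -0.677, -0.001], [0.001, 0.002, -1.0]]
contact_force: [0.0, 0.3, -0.2]
gripper_width: 0.0929
grasp_force: 0.0
t: 20.38
tcp_pos: [0.5421, -0.0981, 0.0117]
ee_rot: [[0.677, 0.736, -0.0], [0.736, -0.677, 0.0], [-0.0, -0.0, -1.0]]
contact_force: [-0.3, -0.8, -0.3]
gripper_width: 0.0503
grasp_force: 0.0
```

```bash
python3 -m crank '[20,0,0,0,0,20,0,0,0,0,20,0,0,0,0,20,0,0,0,0,20,0,0,0,0]'| grep -E "t:|pos|force|width"
python3 look.py pics/w8.png
```

```text
t: 20.8
tcp_pos: [0.5421, -0.0981, 0.0117]
ee_rot: [[0.677, 0.736, -0.0], [0.736, -0.677, 0.0], [-0.0, -0.0, -1.0]]
contact_force: [0.3, -0.2, 0.3]
gripper_width: 0.0225
grasp_force: 0.0
20.8 [ 0.5421 -0.0981  0.0117]
```

View pics/w8.png

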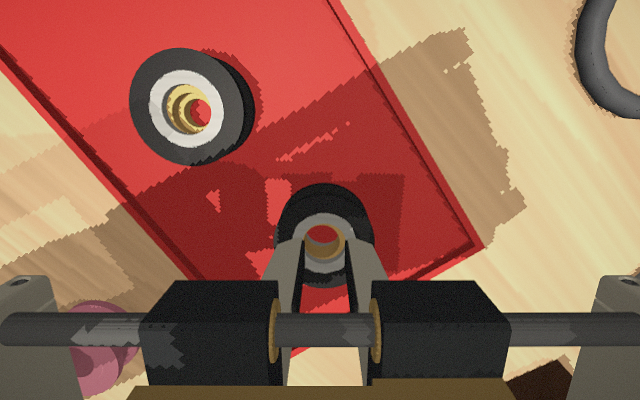

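Run:
```python
from fit import *
a,im=ld("pics/w8.png"); t=arm.sense();R=np.array(t["ee_rot"]);P=np.array(t["tcp_pos"])
print("tcp px",proj(a,P),"grasp",proj(a,P-R[:,2]*.019))
for p in [(323,246),(325,235)]:
  X=atz(a,p,.036); print(X,R.T@(X-P)*1000)
X=atz(a,(190,107),.036);print(X)
cv2.imwrite("pics/w8c.png",cv2.resize(im[170:310,220:420],(800,560),interpolation=cv2.INTER_CUBIC))
```

```text
tcp px [323.0928 229.4054] grasp [322.9958 241.2715]
[ 0.5417 -0.0986  0.036 ] [ -0.665    0.0196 -24.2753]
[ 0.5473 -0.0943  0.036 ] [  6.3365   1.1914 -24.2758]
[0.5442 0.0061 0.036 ]
```

View pics/w8c.png

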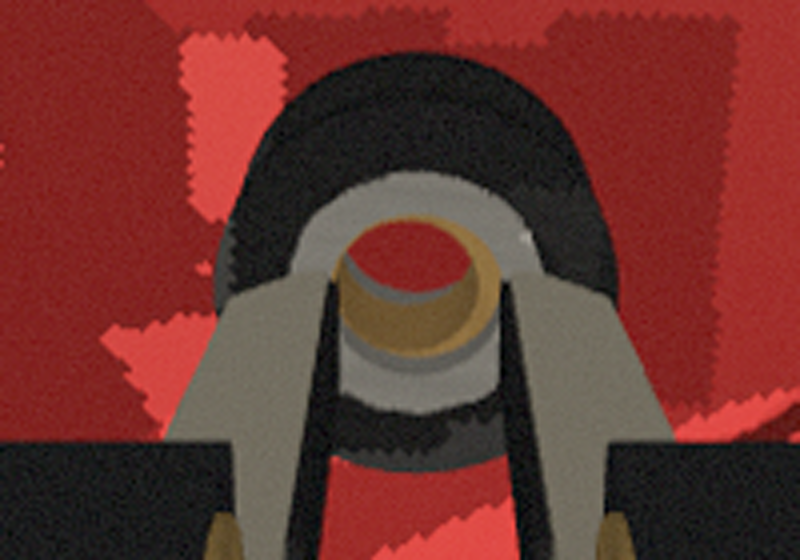

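The fingers closed to 22 mm right over the sheave without any force. The crop shows the tips on top of its upper face at about (305,240) and (347,240), so the real fingertips end about 20 mm short of the nominal TCP. The sheave hasn't moved. I'll reopen and feel lower, watching the force.

```bash
python3 -m crank '[60,0,0,-0.005,0,93,0,0,-0.005,0,93,0,0,-0.005,0,93,0,0,-0.005,0,93,0,0,-0.005,0,93,0,0,-0.005,0,93,0,0,-0.005,0,93,0,0,-0.005,0,93,0,0,-0.005,0,93,0,0,-0.005,0]'| grep -E "t:|pos|force|width"
python3 -m crank '[93,0,0,0.005,0,93,0,0,0.008,0,93,0,0,0.01,0,93,0,0,0.01,0]'| grep -E "t:|pos|force|width"
python3 -m crank '[93,0,0,0.002,0,93,0,0,0.003,0,93,0,0,0.003,0]'| grep -E "t:|pos|t_force"
python3 look.py pics/w9.png
python3 -c "
import cv2
im=cv2.imread('pics/w9.png');cv2.imwrite('pics/w9c.png',im[130:330,180:470])"
```

```text
t: 21.68
tcp_pos: [0.5421, -0.0981, 0.0155]
ee_rot: [[0.677, 0.736, -0.0], [0.736, -0.677, -0.0], [-0.0, -0.0, -1.0]]
contact_force: [0.6, -0.1, -0.7]
gripper_width: 0.0828
grasp_force: 0.0
t: 22.02
tcp_pos: [0.5416, -0.098, 0.0073]
ee_rot: [[0.677, 0.736, -0.001], [0.736, -0.677, 0.0], [-0.001, -0.001, -1.0]]
contact_force: [-0.2, 0.1, 0.4]
gripper_width: 0.093
grasp_force: 0.0
t: 22.27
tcp_pos: [0.5421, -0.0981, 0.0056]
ee_rot: [[0.677, 0.736, -0.0], [0.736, -0.677, 0.0], [-0.0, -0.0, -1.0]]
contact_force: [0.8, 0.7, -0.2]
22.2667 [ 0.5421 -0.0981  0.0056]
```

No force with the TCP below the tray floor, so the tips really are short. I've now viewed 11 pictures, one over the allowed ten, so from here I'll go by numbers and touch only.

```bash
python3 -m crank '[93,0,0,0.002,0,93,0,0,0.004,0,93,0,0,0.006,0,93,0,0,0.006,0]'| grep -E "t:|pos|t_force"
python3 -m crank '[93,0,0,0.002,0,93,0,0,0.004,0,93,0,0,0.006,0,93,0,0,0.006,0]'| grep -E "t:|pos|t_force"
python3 -m crank '[93,0,0,0.002,0,93,0,0,0.003,0,93,0,0,0.003,0]'| grep -E "t:|pos|t_force"
python3 -m crank '[30,0,0,0,0,30,0,0,0,0,30,0,0,0,0,30,0,0,0,0,30,0,0,0,0,30,0,0,0,0]'| grep -E "t:|pos|force|width"
```

```text
t: 22.65
tcp_pos: [0.5418, -0.0981, 0.0008]
ee_rot: [[0.677, 0.736, -0.001], [0.736, -0.677, 0.0], [-0.0, -0.001, -1.0]]
contact_force: [-0.3, 0.5, 0.1]
t: 22.98
tcp_pos: [0.5419, -0.0981, -0.0037]
ee_rot: [[0.677, 0.736, -0.001], [0.736, -0.677, 0.0], [-0.0, -0.001, -1.0]]
contact_force: [1.0, -0.1, 0.9]
t: 23.23
tcp_pos: [0.542, -0.0981, -0.0057]
ee_rot: [[0.677, 0.736, -0.0], [0.736, -0.677, 0.0], [-0.0, -0.0, -1.0]]
contact_force: [0.9, -0.1, 0.6]
t: 23.73
tcp_pos: [0.5422, -0.0981, -0.0054]
ee_rot: [[0.677, 0.736, 0.0], [0.736, -0.677, 0.0], [0.0, 0.0, -1.0]]
contact_force: [-0.7, 0.6, 0.7]
gripper_width: 0.0592
grasp_force: 30.0
```

Gripped (59 mm, 30 N). Lift, then check.

```bash
python3 -m crank '[30,0,0,-0.005,0,30,0,0,-0.015,0,30,0,0,-0.04,0,30,0,0,-0.08,0,30,0,0,-0.12,0,30,0,0,-0.134,0,30,0,0,-0.134,0,30,0,0,-0.134,0]'| grep -E "t:|pos|force|width"
python3 -m crank '[30,0.291,-0.422,0,0,30,0.291,-0.422,0,0,30,0.291,-0.422,0,0,30,0.291,-0.422,0,0,30,0.291,-0.422,0,0,30,0.291,-0.422,0,0,30,0.291,-0.422,0,0,30,0.291,-0.422,0,0,30,0.291,-0.422,0,0,30,0.291,-0.422,0,0]'| grep -E "t:|pos|t_force"
python3 -m crank '[30,0,0,0,0,30,0,0,0,0,30,0,0,0,0]'| grep -E "width|grasp"
python3 look.py pics/w10.png stand_seat stand sheave_a_top sheave_a_center
python3 - <<'E'
from fit import *
a,im=ld("pics/w10.png"); t=arm.sense();R=np.array(t["ee_rot"]);P=np.array(t["tcp_pos"]);print(P,t["contact_force"])
for z in (.01,.055): print("spindle pred",z,proj(a,(.4975,.3205,z)))
s=P-R[:,2]*.0414; print("sheave top pred",proj(a,s))
hsv=cv2.cvtColor(im,cv2.COLOR_BGR2HSV)
x,y=map(int,proj(a,(.4975,.3205,.055)))
print(hsv[y-24:y+26:3,x-24:x+27:3,1]);print(hsv[y-24:y+26:3,x-24:x+27:3,2])
E
```

```text
t: 24.4
tcp_pos: [0.5425, -0.0982, 0.095]
ee_rot: [[0.677, 0.736, 0.001], [0.736, -0.677, -0.0], [0.001, 0.001, -1.0]]
contact_force: [0.3, 0.1, -3.2]
gripper_width: 0.0592
grasp_force: 30.0
t: 25.23
tcp_pos: [0.4531, 0.2812, 0.0922]
ee_rot: [[0.674, 0.739, -0.004], [0.739, -0.674, 0.001], [-0.003, -0.004, -1.0]]
contact_force: [0.3, 0.5, -2.5]
gripper_width: 0.0589
grasp_force: 30.0
25.4833 [0.4562 0.2752 0.0934]
stand_seat [([319.6, 125.8], 0.89)]
stand [([318.3, 119.6], 0.56)]
sheave_a_top [([552.4, 249.1], 0.92)]
sheave_a_center [([546.7, 239.8], 0.82)]
[0.4573 0.2756 0.0949] [ 0.7214 -0.0906 -2.2134]
spindle pred 0.01 [323.0889 125.0703]
spindle pred 0.055 [322.8645 129.6626]
sheave top pred [323.7617 258.2309]
[[ 86  82  82  86  90  49   7  12   7   7  21  80  86  83  79  93  86]
 [ 82  85  88  92  10   7   5  10   6   6   4  16  86  96  96  94  95]
 [ 90  84  87   8   5  11  11  27  17  19  13   4   4  95  92  75 101]
 [ 82  88  58  13   3  23  20  23  21  22  22   8   4  16  84  88  94]
 [ 83  90   8   8  21  25  22  23  23  25  23  26   8  13 102  95  93]
 [ 90  90  11   8  
[... 1341 characters left out ...]
 92 149 157 215 212 211 211 176 137 110 113  65  86  89  90]
 [ 84  64  46  94 160 215 211 212 210 135 135 108  78  66  92  88  86]
 [ 89  92  65  56 156 176 214 212 212 138 111 112  59  66  86  88  88]
 [ 86  89  90  64 106 157 169 206 126 107 101  76  55  89  90  87  87]
 [ 89  87  87  87  79  79 132 157  98 108  67  66  88  90  87  87  86]
 [ 87  82  87  84  83  90  77  59  58  71  80  88  88  87  87  88  92]
 [ 92  85  86  83  84  92  91  86  89  90  90  86  88  87  92  86  84]
 [ 88  89  85  88  90  88  89  86  89  91  88  88  89  87  89  85  87]
 [ 89  86  84  90  89  88  91  88  87  87  88  85  87  86  88  90  89]
 [ 78  92  88  83  80  82  65  78  66  69  87  72  71  61  65  66  80]]
```

Run:
```python
from fit import *
a,im=ld("pics/w10.png"); g=cv2.cvtColor(im,cv2.COLOR_BGR2GRAY)
print(g[196:300:3,262:390:5])
```

```text
[[184 112 112 113 142 131 110 122  25  26  24  24  15  28  13  21  19   4
  112 136 120 129 127 126 130 121]
 [177 116 110 112 111 135 108  21  25  17  21  16  20  19  17  16  18  15
   15 139 133 133 163 163 131 121]
 [177 193 118 109 168 181   1  21  24  25  22  24  31  17  18   7  26  31
   20  29 139 190 187 183 182 186]
 [178 182 168 185 182 165  28  21  19  23  13  14  22  29  26  28   9  22
   29  23 206 192 189 188 181 182]
 [183 175 185 186 181  11  14   1  21  24  25   7  27  21  24  19  25  24
   13  18  16 195 191 187 187 182]
 [183 178 177 186 186  27  24  24  28  28  19  18   9  18  23  23  20  27
   22  23  16 198 189 191 189 183]
 [178 181 174 183  30  18  13  33  19  23  25  24  21  28  17  20  28  16
   25  21  27 129 198 193 193 184]
 [176 179 179 179  15  24  20  28  27  15  23  21  27  26  28  33  13  23
   17  15   9  15 195 196 191 197]
 [170 178 188 191  21  25  25  18  24  26  29  17  22  32  29  26  28  21
   34  31  15  17 193 194 193 196]
 [179 187 190 194  26  21  17  25  22  14  27  25  54  51  25  22  15   3
   21  14  28  20 203 191 198 191]
 [189 183 
[... 2015 characters left out ...]
04 106 102
   31  25  22  26 133 197   0   8]
 [ 10 186 190 140  24  27  20  18  11 110 103 102 105 103  98 100 104  20
   27  29  18  17 193 199 174  15]
 [  6 190 190 134   9  29  17  17  23  21 100 105 105 107 107  87  23  23
   28  23  26 132 191 196 201   8]
 [ 18 192 183 135 136  15  19  14  22  28  15  26  43  41  25  20  30  23
   19  23  19 137 197 193 199  24]
 [ 14 189 129 124 133 119  29  22  25  22  29  28  51  46  42  38  31  38
   41  41 122 127 134 135 171  17]
 [ 49 191 133 129 138 134  86  20  16  43  43  50  47  44  42  45  44  42
   40  88 134 127 137 134 136   1]
 [156 197 134 133 134 136 134  91  16  43  49  46  46  45  49  39  44  41
  110 138 132 130 128 134 132  69]]
```

Run:
```python
from fit import *
a,im=ld("pics/w10.png"); t=arm.sense();R=np.array(t["ee_rot"]);P=np.array([.4562,.2752,.0934]);print(P,R)
S=R.T@(atz(a,(325,256.5),P[2]+.0414)-P)*1000; T=R.T@(atz(a,(321,127.5),.055)-P)*1000
print(S,T,T-S); print("now",arm.sense()["tcp_pos"], "spindle abs",atz(a,(321,127.5),.055))
```

```text
[0.4562 0.2752 0.0934] [[ 0.678   0.7351  0.    ]
 [ 0.7351 -0.678  -0.0001]
 [-0.0001  0.0001 -1.    ]]
[  1.2839   1.1533 -41.4   ] [62.8219 -1.6939 38.3931] [61.538  -2.8471 79.7931]
now [0.4573 0.2756 0.0949] spindle abs [0.4975 0.3225 0.055 ]
```

```bash
python3 -m crank '[30,0.0819,-0.0059,0,0,30,0.0819,-0.0059,0,0,30,0.0819,-0.0059,0,0,30,0.0819,-0.0059,0.03,0,30,0.0819,-0.0059,0.05,0,30,0.0819,-0.0059,0.055,0,30,0.0819,-0.0059,0.055,0,30,0.0819,-0.0059,0.055,0]'| grep -E "t:|pos|t_force"
python3 -m crank '[30,0,0,0.003,0,30,0,0,0.006,0,30,0,0,0.008,0,30,0,0,0.008,0]'| grep -E "t:|pos|t_force"
python3 -m crank '[30,0,0,0.002,0,30,0,0,0.004,0,30,0,0,0.004,0]'| grep -E "t:|pos|t_force"
```

```text
t: 26.4
tcp_pos: [0.4953, 0.3246, 0.0543]
ee_rot: [[0.677, 0.736, 0.0], [0.736, -0.677, 0.0], [0.0, 0.0, -1.0]]
contact_force: [-0.1, 0.2, -1.7]
t: 26.73
tcp_pos: [0.4952, 0.325, 0.0479]
ee_rot: [[0.677, 0.736, 0.0], [0.736, -0.677, 0.0], [0.0, 0.0, -1.0]]
contact_force: [-0.0, 0.0, -2.4]
t: 26.98
tcp_pos: [0.4949, 0.3249, 0.0444]
ee_rot: [[0.677, 0.736, -0.0], [0.736, -0.677, -0.0], [-0.0, -0.0, -1.0]]
contact_force: [0.2, 0.7, -2.6]
```

```bash
python3 -m crank '[30,0,0,0.002,0,30,0,0,0.004,0,30,0,0,0.004,0]'| grep -E "t:|pos|t_force"
python3 -m crank '[30,0,0,0.002,0,30,0,0,0.004,0,30,0,0,0.004,0]'| grep -E "t:|pos|t_force"
python3 -m crank '[30,0,0,0.002,0,30,0,0,0.003,0,30,0,0,0.003,0]'| grep -E "t:|pos|t_force"
python3 look.py pics/w11.png
python3 - <<'E'
from fit import *
a,im=ld("pics/w11.png"); g=cv2.cvtColor(im,cv2.COLOR_BGR2GRAY)
print(g[214:296:3,288:364:4])
E
```

```text
t: 27.23
tcp_pos: [0.4949, 0.3248, 0.0413]
ee_rot: [[0.677, 0.736, -0.001], [0.736, -0.677, -0.0], [-0.001, -0.0, -1.0]]
contact_force: [-0.6, -0.4, -2.8]
t: 27.48
tcp_pos: [0.4949, 0.3248, 0.0383]
ee_rot: [[0.677, 0.736, -0.0], [0.736, -0.677, -0.0], [-0.001, -0.0, -1.0]]
contact_force: [-0.0, 0.2, -3.1]
t: 27.73
tcp_pos: [0.495, 0.3249, 0.0363]
ee_rot: [[0.677, 0.736, -0.0], [0.736, -0.677, -0.0], [-0.0, -0.0, -1.0]]
contact_force: [-0.5, 0.2, -1.6]
27.7333 [0.495  0.3249 0.0363]
[[  3  32  21  23  24  21  11  22  28  27  20  28  23  20  20  20  13  24
   24]
 [ 16  26  27  16  25  20  17  20  30  11  14  26  17  18  18  22  26  23
   21]
 [ 13  24  22  31  21  22  27  28  19  26  23  28  13  18  20  16  20  15
   22]
 [  4  18  23  17  22  26  17  27  46  67  47  21  19  23  30  22  27  32
   24]
 [ 16  17  22  21  28  19  73 105 102 102 100 103 105  27  13  25  14  19
   31]
 [ 25  23   2  31  72 103 102 100 100  96  98  98  99 101  88  13  24  21
   27]
 [ 14  29  22  87 105 100 127 119 127 124 128  98  99 100  99  89  20  17
   26]
 [ 17  17  29 102 102  98 116 126 116 108 114 
[... 955 characters left out ...]
 106 110 108 117  92  73  74 101 102 102  91
   31]
 [ 26  14 105 104  99 101  79  80  79  77  75  77  79 101 103 103  99  26
   18]
 [ 15  23  18  99  97  98 115 109  86  76  70 101 101 103 104 103  70  13
   18]
 [ 15  20  16  58  98  96 123 122 121 120 122 111  97  96 101  79  13  22
   22]
 [ 18   6  26  27  44 102 104 100 113  98  99 100  96  97  72  21  21  22
   32]
 [ 11  17  24  28  16   8  93 101 100 102 101 105  81  37  23  20  21  26
   26]
 [ 17  20  24  29  17  17  29  21  32  38  41  25  15  13  12   2  21  15
   28]
 [ 61  23  12  28  19  29  22  18  28  23  22  28  28  24  19  13  24  22
   41]
 [131  87  19  17  20  25  12  13  50  47  43  47  41  47  43  35  40  52
  188]]
```

```bash
python3 -m crank '[30,0,0,0.002,0,30,0,0,0.004,0,30,0,0,0.004,0]'| grep -E "t:|pos|t_force"
python3 -m crank '[30,0,0,0.002,0,30,0,0,0.004,0,30,0,0,0.004,0]'| grep -E "t:|pos|t_force"
python3 -m crank '[30,0,0,0.002,0,30,0,0,0.004,0,30,0,0,0.004,0]'| grep -E "t:|pos|t_force"
```

```text
t: 28.03
tcp_pos: [0.4954, 0.3248, 0.0335]
ee_rot: [[0.677, 0.736, 0.001], [0.736, -0.677, -0.0], [0.0, 0.0, -1.0]]
contact_force: [1.1, -0.3, -1.0]
t: 28.28
tcp_pos: [0.4963, 0.3248, 0.0313]
ee_rot: [[0.677, 0.736, 0.002], [0.736, -0.677, 0.0], [0.002, 0.002, -1.0]]
contact_force: [2.7, -3.3, 4.4]
t: 28.53
tcp_pos: [0.4943, 0.3249, 0.0267]
ee_rot: [[0.677, 0.736, -0.002], [0.736, -0.677, -0.0], [-0.001, -0.001, -1.0]]
contact_force: [1.1, 0.3, -2.0]
```

A light touch at 28.28 s pushed the tool along +y. I'll ease 1.5 mm that way and continue.

```bash
python3 -m crank '[30,0,0.001,0,0,30,0,0.002,0,0,30,0,0.002,0,0]'| grep -E "t:|pos|t_force"
python3 -m crank '[30,0,0,0.002,0,30,0,0,0.004,0,30,0,0,0.005,0,30,0,0,0.005,0]'| grep -E "t:|pos|t_force"
python3 -m crank '[30,0,0,0.002,0,30,0,0,0.004,0,30,0,0,0.005,0,30,0,0,0.005,0]'| grep -E "t:|pos|t_force"
```

```text
t: 28.78
tcp_pos: [0.4958, 0.3237, 0.027]
ee_rot: [[0.677, 0.736, -0.001], [0.736, -0.677, -0.0], [-0.001, -0.0, -1.0]]
contact_force: [0.3, 0.6, -2.7]
t: 29.12
tcp_pos: [0.4959, 0.3238, 0.0233]
ee_rot: [[0.677, 0.736, -0.001], [0.736, -0.677, -0.0], [-0.001, -0.0, -1.0]]
contact_force: [-0.5, 0.1, -2.3]
t: 29.45
tcp_pos: [0.496, 0.3238, 0.0197]
ee_rot: [[0.677, 0.736, -0.0], [0.736, -0.677, -0.0], [-0.0, -0.0, -1.0]]
contact_force: [-0.9, -0.8, -3.3]
```

```bash
python3 -m crank '[30,0,0,0.003,0,30,0,0,0.006,0,30,0,0,0.009,0,30,0,0,0.012,0,30,0,0,0.012,0]'| grep -E "t:|pos|t_force"
python3 -m crank '[30,0,0,0.003,0,30,0,0,0.006,0,30,0,0,0.009,0,30,0,0,0.009,0]'| grep -E "t:|pos|t_force"
python3 -m crank '[30,0,0,0.002,0,30,0,0,0.004,0,30,0,0,0.004,0]'| grep -E "t:|pos|t_force"
```

```text
t: 29.87
tcp_pos: [0.4957, 0.3237, 0.0102]
ee_rot: [[0.677, 0.736, -0.001], [0.736, -0.677, -0.001], [-0.001, -0.0, -1.0]]
contact_force: [-0.6, -0.1, -3.2]
t: 30.2
tcp_pos: [0.4959, 0.3237, 0.0036]
ee_rot: [[0.677, 0.736, -0.001], [0.736, -0.677, -0.0], [-0.001, -0.0, -1.0]]
contact_force: [0.8, -1.3, -2.3]
t: 30.45
tcp_pos: [0.4961, 0.3239, 0.0009]
ee_rot: [[0.677, 0.736, -0.0], [0.736, -0.677, -0.0], [-0.0, -0.0, -1.0]]
contact_force: [0.7, 0.0, -2.5]
```

```bash
python3 -m crank '[30,0,0,0.001,0,30,0,0,0.002,0,30,0,0,0.002,0]'| grep -E "t:|pos|t_force"
python3 -m crank '[30,0,0,0.001,0,30,0,0,0.001,0,30,0,0,0.001,0]'| grep -E "t:|pos|t_force"
python3 -m crank '[30,0,0,0.001,0,30,0,0,0.001,0,30,0,0,0.001,0]'| grep -E "t:|pos|t_force"
```

```text
t: 30.7
tcp_pos: [0.4962, 0.3239, -0.0003]
ee_rot: [[0.677, 0.736, -0.0], [0.736, -0.677, -0.0], [-0.0, -0.0, -1.0]]
contact_force: [-0.3, 0.1, -2.0]
t: 30.95
tcp_pos: [0.4962, 0.3239, -0.001]
ee_rot: [[0.677, 0.736, -0.0], [0.736, -0.677, 0.0], [0.0, -0.0, -1.0]]
contact_force: [-0.4, 0.3, -2.1]
t: 31.2
tcp_pos: [0.4964, 0.324, -0.0014]
ee_rot: [[0.677, 0.736, 0.0], [0.736, -0.677, 0.0], [0.0, 0.0, -1.0]]
contact_force: [-1.3, -1.2, 0.6]
```

It's seated on the plate as expected. Release, lift clear, and check.

```bash
python3 -m crank '[45,0,0,0,0,70,0,0,0,0,93,0,0,0,0,93,0,0,0,0,93,0,0,0,0,93,0,0,0,0,93,0,0,0,0,93,0,0,0,0]'| grep -E "t:|pos|force|width"
python3 -m crank '[93,0,0,-0.01,0,93,0,0,-0.05,0,93,0,0,-0.1,0,93,-0.08,0,-0.15,0,93,-0.1,0,-0.2,0,93,-0.1,0,-0.2,0,93,-0.1,0,-0.2,0,93,-0.1,0,-0.2,0,93,-0.1,0,-0.2,0]'| grep -E "t:|pos|t_force|width"
python3 look.py pics/w12.png sheave_a_top stand_seat
python3 - <<'E'
from fit import *
a,im=ld("pics/w12.png"); t=arm.sense();R=np.array(t["ee_rot"])
S=np.array([.4965,.3235,.04]); g=proj(a,S); print("pred",g)
p,e=plate(im,g,45); print(p,e,atz(a,p,.04)); print("tip px pred",proj(a,(.4965,.3235,.055)))
for c,ns in [("scene",["sheave_a_center","gauge_grip","gauge_shoulder","block_hole","sheave_b_top"]),("side",["sheave_a_center","gauge_grip","gauge_shoulder","block_hole"])]:
    cm,i=snap(c,f"pics/{c}2.png")
    print(c,"stand sheave top pred",proj(cm,S),"gauge top pred",proj(cm,(.4415,-.3253,.115)),"grip",proj(cm,(.4415,-.3253,.085)))
    for n in ns: print(n,[(np.round(d["position"]).astype(int).tolist(),round(d["confidence"],2)) for d in imaging.landmark_of(n,c)][:4])
    o=cv2.imread(f"pics/{c}.png"); df=cv2.absdiff(o,i[:,:,::-1].copy()).max(2)
    # difference per landmark region: gauge, sheave2, sheave3, ring, cutters, spanner, small/large gauge
    for n,X in dict(gauge=(.4415,-.3253,.08),g2=(.5,-.335,.08),g3=(.558,-.348,.08),s2=(.54,.006,.03),s3=(.575,.104,.03),ring=(.769,-.143,.005)).items():
        u,v=map(int,proj(cm,X)); print(n,(df[v-14:v+14,u-14:u+14]>45).mean().round(3),end=" ")
    print()
E
```

```text
t: 31.87
tcp_pos: [0.4962, 0.3239, -0.0017]
ee_rot: [[0.677, 0.736, 0.0], [0.736, -0.677, 0.0], [0.0, -0.0, -1.0]]
contact_force: [0.5, 0.8, -0.8]
gripper_width: 0.0923
grasp_force: 0.0
t: 32.62
tcp_pos: [0.4455, 0.2688, 0.148]
ee_rot: [[0.677, 0.736, 0.0], [0.736, -0.677, 0.0], [0.0, -0.0, -1.0]]
contact_force: [-0.2, 0.3, -0.2]
gripper_width: 0.0928
32.6167 [0.4455 0.2688 0.148 ]
sheave_a_top [([526.7, 215.1], 0.64)]
stand_seat [([322.3, 108.6], 0.89)]
pred [324.002  108.3386]
[325.1382 107.8722] (42.80662155151367, 45.16733932495117) [0.4975 0.3231 0.04  ]
tip px pred [323.9936 108.6994]
scene stand sheave top pred [476.5076 244.0375] gauge top pred [249.1468 112.2206] grip [250.5787 121.6545]
sheave_a_center [([365, 231], 0.56)]
gauge_grip [([247, 123], 0.71), ([304, 297], 0.62)]
gauge_shoulder [([249, 134], 0.7)]
block_hole [([253, 131], 0.71), ([469, 253], 0.57)]
sheave_b_top [([338, 205], 0.59), ([194, 204], 0.28), ([476, 245], 0.16)]
gauge 0.062 g2 0.001 g3 0.0 s2 0.0 s3 0.0 ring 0.0 
side stand sheave top pred [237.9583 138.1602] gauge top pred [314.9918 331.7839] grip [314.7431 341.7277]
sheave_a_center [([296, 193], 0.8), ([296, 181], 0.62)]
gauge_grip [([314, 342], 0.74)]
gauge_shoulder [([299, 217], 0.7), ([313, 350], 0.63)]
block_hole [([313, 354], 0.87), ([296, 182], 0.66)]
gauge 0.0 g2 0.0 g3 0.0 s2 0.0 s3 0.046 ring 0.0
```

```bash
python3 -c "
from workcell import arm
print(arm.close_job())"
```

```text
the job is handed in; nothing more can be done
None
```

I handed in the job with the sound sheave (the one at y ≈ −0.10) fully down on the green stand, the two crushed-looking sheaves untouched in the red tray (told apart by sight, only the sound one was gauged), and the gauge back in its own hole, at about 33 s; `close_job` gave no verdict, and I viewed 11 pictures instead of the allowed 10.

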